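# Press a dowel pin home with the bench locking pliers

### The arm

A 7-joint arm with a two-finger parallel gripper is mounted at the origin on the work surface. World frame = base frame: x ahead of the robot, y to its left, z up, the work surface at z = 0. Lengths are in m, angles in rad, forces in N, time in s.
With the tool pointing down it reaches from about 0.375 to 0.925 m from the base axis. Payload 3.1 kg.
Tool frame: the origin (TCP) lies midway between the tips of the shut fingers; the grasp point (between the pads) lies 19 mm behind it; z points along the fingers, y is the line along which they close (so a half turn about z gives the same grasp; the last joint's range is limited). The gripper opens to 85 mm and grips with 20 to 120 N. Pads are 22 mm wide; open, the fingers measure 114 mm over their backs; the gripper's body (76 mm by 85 mm) begins 54 mm behind the grasp point. The pads swing forward as they close: fully open they stand 13 mm farther back than shut.
Start: joints at [-1.397, 0.383, 0.044, 1.598, -0.018, 1.161, -0.05], TCP at [0.174, 0.626, 0.231] pointing down, gripper open.
Joint ranges: [-2.61, 2.61], [-0.41, 2.15], [-1.48, 1.57], [0, 2.5], [-1.57, 4.71], [0.05, 1.97], [-2.85, 2.85]. Speed limits (rad/s): [2.79, 2.79, 3.14, 3.14, 3.14, 3.14, 3.14].

### API

Orientations are given as a unit quaternion [x, y, z, w].
In Python, from cell import get_obs, snapshot, ticket, finder gives the robot as it stands. The module is installed in compiled form; this text tells all that it offers.
- The arm moves only by the shell command python3 -m creep 'ROWS' [OPENING] [FORCE]. ROWS is text: rows parted by semicolons, each of 6 numbers parted by spaces: the shift along the tool's x, y, z in cm, then the turn, a rotation vector about the tool's x, y, z in degrees. In form: tx ty tz wx wy wz; .... A call has 1 to 20 rows; each row shifts and turns the commanded pose from where the row before left it, along the tool's axes as they then stand; what a row does not reach is not made up. A row lasts 1/12 s, in which the tool goes at most 41.7 mm and 7.16 degrees, less where a joint would pass 70% of its speed; a pose out of reach is approached as far as the arm can. A call with a gripper value outside its range is refused whole. OPENING is the gripper's target within -1 to 1 (shut at 1, half-way at 0, fully open at -1), set as the call begins (- or left out, the last holds). The fingers move at their own pace and stop on an object; FORCE is the grip in N (left out, the last holds). Time passes only in rows, so rows that do not move let the fingers close. It gives the time, the measured TCP pose, the force and the opening at its end, in the units of the state.
- get_obs(): the state, without advancing time (a new reading comes with each control period).
- snapshot(name): name is "side" or "top"; returns a dict with "image" (420x560x3 uint8, red, green, blue), "fx", "fy", "cx", "cy" (pixels), "R" (3x3) and "t" (3): a world point X has camera coordinates R X + t. Camera axes: x right, y down, z forward; pixel columns grow to the right and rows downward; lengths in m; the calibration is good to about 2 mm. A picture is of the moment at which its call begins. There is no depth.
- ticket.close_job(): hands the job in, once; it reports no verdict.
Trained networks look in a picture, given as the dict that the camera call returned (one of the last four; its "shot" number tells which), for a name from the list of things; names that differ only in an ending like _2 or _b are one class to them, and where a whole thing is asked for, a point or a joint stands for the part that bears it (a point fixed in the world has none). Each returns a list of dicts, best first, with "conf" (0 to 1); they miss things now and then, are a little off and sometimes report something else, mostly with a low value. They report only what shows in the picture. A call takes as long as a camera call. They do not tell look-alikes from the thing itself.
- finder.regions_of(picture, query): "mask" (420x560 bool, what is visible of it) and "bbox" ([centre column, centre row, width, height] in pixels, round what is visible of it).
- finder.mark_of(picture, query): "xy" ([column, row] in pixels: a listed point, or the origin of a listed thing).
The state is a dict: "clock": time; "joint_positions": joint angles; "dq": joint speeds; "tau": joint torques, N m; "tool_pos": TCP position; "tcp_rot": TCP orientation; "force": force on the tool from outside, world axes, zero at the start; "ft_torque": the same for the moment, N m; "opening": finger opening in m.
Only numpy, scipy, OpenCV 4.12 (cv2) and the standard library are available. Lean on these libraries where they do the work, as an engineer would, in place of code of your own. Each camera call takes 0.05 s, during which the arm holds its last target. There are 200 camera calls.

### The job

Stand the steel block that has a dowel pin sticking out of its side in the nest between the jaws of the bench-mounted locking pliers, with the pin in line with the jaws, and push the long handle shut until it snaps over centre and stays locked by itself, so that the jaws press the pin fully home. Then let go of the handle, flick the small release lever so that the jaws spring open, and leave the block standing free in the nest. Press gently and do not ram the handle or the lever against their stops, never press the pin with the fingers, and leave the other things on the table where they are.

Things in the scene. Friction and masses are not known exactly. Their poses are not given: they have to be found in the camera images.
- clamp: bench-mounted locking pliers lying flat on a grey base plate bolted to the table (x -45..65, y -105..185 mm, 12 thick), at most 60 mm high. Origin on the table under the handle's pivot. +y runs along the jaws to the fixed anvil (face at y = 159.5, 50 wide, top 58 high); the moving handle opens to -x; a fixed handle lies at x = 55, y -110..40
- nest (a point): centre of the nest floor, 12 mm above the table, at clamp (0, 139.5): where the middle of the block's underside sits once pressed on the anvil. Two rails 10 mm high, 41 mm apart, run along clamp y beside it (y 114..158); anvil at +y, moving jaw at -y. A block set down 3 mm short of this point (towards -y), pin to the moving jaw, clears both jaws
- jaw_face (a point): middle of the moving jaw's face (34 mm wide, 18 to 50 mm above the table), looking to and sliding along clamp +y: at about y = 99 to 105 mm with the handle open, 119.5 mm when pressed on the block. Near the end of the handle's swing it hardly moves, so it does not tell whether the handle is over centre
- pivot (a point): vertical axis of the moving handle, 60 mm above the clamp's origin. Turning the handle counter-clockwise (from above) about it closes the jaws. The adjusting screw differs every time and cannot be measured: the swing from the start to over centre is 50 to 60 degrees, and the shut handle stands up to 7 degrees either side of clamp -y, so it must be felt
- handle_end (a point): on the moving handle's centre line, 120 mm from the pivot, 44 mm high. The handle: upright bar 14 mm thick, 31 to 57 mm high, ending 135 mm from the pivot; starts 48 to 73 degrees off clamp -y towards -x. Closing takes up to 15 N here, then the force drops and it snaps on by itself some 12 mm to a hard stop and stays; let go before that, it springs back. Over 25 N bends it
- release_tab (a point): middle of the upright tab at the release lever's tail: 8 mm thick (clamp x), 40 mm long (y), 18 to 54 mm high, standing free at clamp (18, -165, 36) mm beyond the handles. Pushed to clamp +x it pries the locked handle open: about 10 N, springing open after some 10 to 20 mm; hard stop at 30 mm. It springs back when let go. Over 22 N bends it
- lever_pivot (a point): vertical pivot of the release lever, at clamp (26, -85) mm, 80 mm from the tab's middle
- release (a joint): angle of the release lever, rad: 0 at rest, grows as the tab is pushed, 0.38 at its stop
- block_mid (a point): centre, half-way up, of the loose steel block, 36 mm (its x) by 40 mm (its y) by 45 mm high, about 0.5 kg, standing on the table; the pin sticks out of its -y face. Grasp it across x (36 mm). The block fits the nest with its y axis along the clamp's y axis (36 mm between the rails); either way round works, pin towards the moving jaw being the handier
- pin_tip (a point): middle of the free end of the dowel pin, 12 mm thick, 22 mm above the block's underside; it stands 6 to 8 mm proud of the block at the start and slides stiffly along the block's y axis (about 10 N)
- pin (a joint): how far the pin is pushed in, m: 0.002 to 0.004 at the start, 0.010 fully home (flush)
- spare: plain square steel block without a pin, 60 x 60 x 30 mm high; origin at the centre of its underside; a bystander
- hammer: hammer lying on the table; a bystander
- brush: brush lying on the table; a bystander
- pan: dark open steel pan, 110 x 160 x 45 mm; origin at the centre of its underside; a bystander
- angle: welded steel angle bracket, foot 90 x 50 mm, 60 mm high; a bystander
- offcut: upright pipe offcut, 60 mm across, 55 mm high; a bystander
- flat: dark steel flat bar lying down, 140 x 35 x 8 mm; a bystander
Mind the look-alikes: they are no part of the job. What is shaped like the part that bears block_mid but pink is not meant.

How it is judged:
On the way, in this order (a step that is already met when the one before it is completed fails the run):
1. the block stands in the nest and the pliers are locked on it: the jaws stay shut by themselves, with the handle let go, and the pin is home (horizontal distance between block_mid and nest below 0.006 m and value of joint pin above 0.0085 m and y of jaw_face in the frame of clamp above 0.1175 m and contact force between each of the fingers, the arm and handle below 0.2 N and value of joint release below 0.05 rad), for 0.3 s.
2. the release lever is pushed while the jaws are still locked (value of joint release above 0.08 rad and y of jaw_face in the frame of clamp above 0.1165 m and contact force between the fingers and handle below 0.5 N).
At the end, for the whole second after the job is handed in: The block stands upright and at rest on the floor of the nest, its middle within 10 mm of the nest's point; the pin is home to within 1.5 mm; the jaws are open again (moving jaw more than 7 mm back from the block) and the release lever is back at rest (horizontal distance between block_mid and nest below 0.01 m and height (world z) of block_mid between 0.031 and 0.038 m and angle between block_mid's own z axis and vertical below 0.08 rad and value of joint pin above 0.0085 m and y of jaw_face in the frame of clamp below 0.112 m and value of joint release below 0.05 rad and linear speed of block below 0.01 m/s); the robot touches nothing.
It fails at once if the handle is pushed with more than 25 N (contact force between any of the fingers, the arm and handle above 25 N).
It fails at once if the release lever is pushed with more than 22 N (contact force between any of the fingers, the arm and release above 22 N).
It fails at once if the pin is pressed with the fingers (contact force between the fingers and pin above 3 N).
It fails at once if one of the other things on the table is moved more than 30 mm (distance of any of spare, hammer, brush, pan, angle, offcut, flat from where it was at the start of the episode above 0.03 m).
It also fails if it takes over 72 s, if anything falls off the work surface, if the arm or the gripper's body presses on something with over 40 N, if the wrist force passes 120 N, or if a joint passes its speed limit or range.

## Working session

There is one attempt and no reset: what is moved stays moved. The work goes in short steps, Python scripts to look and compute and a shell command to move; the robot and the scene stay as the last step left them, time stands still between calls to the robot, and variables do not carry over. Pictures are saved under pics/ and viewed, on a budget of 10 in all, crops included, one or two more only if the job needs it, and the job is handed in when it is done.

```bash
mkdir -p pics; cat > h.py <<'E'
import numpy as np, cv2
from cell import get_obs, snapshot, ticket, finder
from scipy.spatial.transform import Rotation as Ro
def ray(p,uv,z):
    d=p["R"].T@np.array([(uv[0]-p["cx"])/p["fx"],(uv[1]-p["cy"])/p["fy"],1]); c=-p["R"].T@p["t"]
    return c+d*(z-c[2])/d[2]
def proj(p,X):
    q=p["R"]@np.asarray(X,float)+p["t"]; return np.array([p["fx"]*q[0]/q[2]+p["cx"],p["fy"]*q[1]/q[2]+p["cy"]])
def save(p,n,crop=None,s=1):
    im=p["image"][:,:,::-1]
    if crop: im=im[crop[1]:crop[3],crop[0]:crop[2]]
    cv2.imwrite("pics/"+n,cv2.resize(im,None,fx=s,fy=s,interpolation=cv2.INTER_CUBIC))
E
cat > a.py <<'E'
from h import *
P={n:snapshot(n) for n in("top","side")}
o=get_obs();print({k:np.round(v,3) for k,v in o.items()})
im=np.vstack([P["top"]["image"],P["side"]["image"]])[:,:,::-1]
cv2.imwrite("pics/top0.png",P["top"]["image"][:,:,::-1]);cv2.imwrite("pics/side0.png",P["side"]["image"][:,:,::-1])
Z=dict(clamp=0,nest=.012,jaw_face=.034,pivot=.06,handle_end=.044,release_tab=.036,lever_pivot=.04,block_mid=.0225,pin_tip=.022)
for n,p in P.items():
  print(n,"cam",np.round(-p["R"].T@p["t"],3))
  for q,z in Z.items():
    print(q,[(np.round(r["xy"]),round(r["conf"],2),np.round(ray(p,r["xy"],z)[:2],4)) for r in finder.mark_of(p,q)[:3]])
E
python3 a.py
```

```text
{'clock': np.float64(0.1), 'joint_positions': array([-1.397,  0.384,  0.044,  1.599, -0.018,  1.161, -0.05 ]), 'dq': array([-0.   , -0.002,  0.001, -0.003,  0.001, -0.002,  0.001]), 'tau': array([ 3.0000e-03, -4.3473e+01,  1.0290e+00, -2.5046e+01,  1.1000e-02,
        5.0000e-03,  0.0000e+00]), 'tool_pos': array([0.174, 0.625, 0.23 ]), 'tcp_rot': array([ 0.135,  0.991, -0.001, -0.   ]), 'force': array([ 0.325, -0.311,  0.059]), 'ft_torque': array([-0.011,  0.009,  0.047]), 'opening': np.float64(0.086)}
top cam [0.29  0.017 1.265]
clamp [(array([267., 183.]), 0.59, array([0.5764, 0.0382]))]
nest [(array([211., 189.]), 0.78, array([0.5574, 0.1866])), (array([295., 167.]), 0.35, array([ 0.6165, -0.038 ]))]
jaw_face [(array([229., 187.]), 0.45, array([0.5581, 0.1355]))]
pivot [(array([264., 179.]), 0.86, array([0.5734, 0.0441]))]
handle_end []
release_tab [(array([328., 165.]), 0.61, array([ 0.6157, -0.1246]))]
lever_pivot [(array([293., 167.]), 0.67, array([ 0.6087, -0.0326]))]
block_mid [(array([114., 216.]), 0.79, array([0.4826, 0.435 ])), (array([176., 241.]), 0.77, array([0.4177, 0.
[... 202 characters left out ...]
5686, 0.0461]))]
nest [(array([284., 189.]), 0.86, array([0.5488, 0.1852]))]
jaw_face [(array([288., 196.]), 0.55, array([0.5525, 0.1286]))]
pivot [(array([301., 210.]), 0.85, array([0.5754, 0.0391])), (array([263., 233.]), 0.71, array([ 0.4672, -0.0339]))]
handle_end [(array([263., 233.]), 0.64, array([ 0.4697, -0.017 ]))]
release_tab [(array([322., 260.]), 0.65, array([ 0.6049, -0.118 ]))]
lever_pivot [(array([319., 236.]), 0.93, array([ 0.6115, -0.0398])), (array([290., 198.]), 0.54, array([0.5558, 0.1154]))]
block_mid [(array([226., 212.]), 0.8, array([0.3752, 0.0984])), (array([274., 158.]), 0.75, array([0.5322, 0.3241])), (array([237., 170.]), 0.57, array([0.4159, 0.277 ]))]
pin_tip []
```

View pics/top0.png

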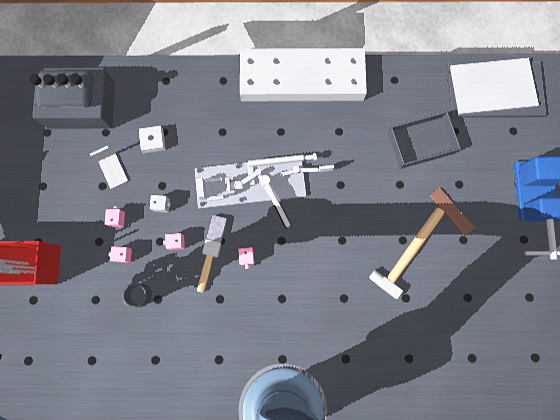

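View pics/side0.png

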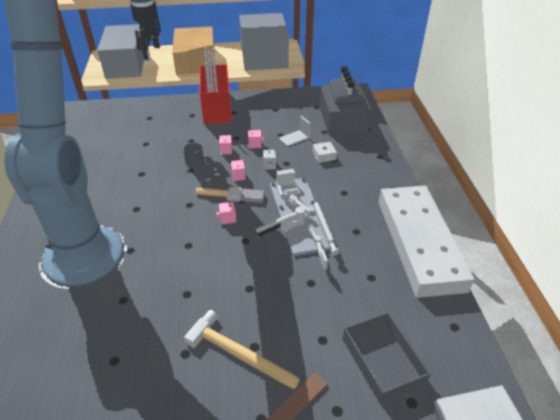

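The pink blocks at top pixels (115,216), (120,255), (175,241) and (246,257) are look-alikes. The only grey one of the right size is at (159,203) in top and (269,159) in side, so that is the one meant. The larger one at (151,139) is the spare. I'll confirm this in a crop and fit the clamp pose.

```bash
cat > b.py <<'E'
from h import *
from scipy.optimize import least_squares
C=dict(clamp=(0,0,0),nest=(0,139.5,12),pivot=(0,0,60),release_tab=(18,-165,36),lever_pivot=(26,-85,40))
P={n:snapshot(n) for n in("top","side")}
obs=[]
for n,p in P.items():
  for q in C:
    r=finder.mark_of(p,q)
    if r: obs.append((p,np.array(C[q])/1e3,np.array(r[0]["xy"]),n+q))
def W(v,c): 
  a=v[2]; return np.array([v[0]+np.cos(a)*c[0]-np.sin(a)*c[1],v[1]+np.sin(a)*c[0]+np.cos(a)*c[1],c[2]])
f=lambda v:np.concatenate([proj(p,W(v,c))-xy for p,c,xy,_ in obs])
s=least_squares(f,[.575,.04,.15],loss="soft_l1",f_scale=2)
print("clamp",s.x[:2],np.degrees(s.x[2]));e=f(s.x).reshape(-1,2)
for o,r in zip(obs,e): print(o[3],r.round(1))
print("nest",W(s.x,(0,.1395,.012)),"tab",W(s.x,(.018,-.165,.036)))
for n,p in P.items():
  for q in("block_mid","pin_tip","handle_end"):
    print(n,q,[(np.round(r["xy"]),round(r["conf"],2),np.round(ray(p,r["xy"],.044 if q[0]=='h' else .0225)[:2],4)) for r in finder.mark_of(p,q)])
a=P["top"]["image"][150:250,90:230];b=P["side"]["image"][110:210,215:355]
cv2.imwrite("pics/crop1.png",cv2.resize(np.vstack([a,b])[:,:,::-1],None,fx=3.0,fy=3.0,interpolation=cv2.INTER_CUBIC)[:600])
E
python3 b.py
```

```text
clamp [0.57284128 0.0412384 ] 4.782734057713752
topclamp [-1.4  1.2]
topnest [0.3 1.5]
toppivot [1.2 0.3]
toprelease_tab [ 0.7 -0.4]
sideclamp [-0.4  2.4]
sidenest [ 5.7 -0.2]
sidepivot [2.  0.5]
siderelease_tab [-0.2 -1.8]
sidelever_pivot [-0.6 -3.3]
nest [0.56121011 0.18025267 0.012     ] tab [ 0.6045359  -0.12168628  0.036     ]
top block_mid [(array([160., 202.]), 0.79, array([0.5192, 0.3185])), (array([245., 255.]), 0.76, array([0.3818, 0.0935])), (array([177., 241.]), 0.74, array([0.4182, 0.271 ])), (array([125., 251.]), 0.63, array([0.3922, 0.403 ])), (array([117., 216.]), 0.52, array([0.4839, 0.4296]))]
top pin_tip [(array([451., 209.]), 0.73, array([ 0.4978, -0.4454])), (array([250., 267.]), 0.49, array([0.349 , 0.0797]))]
top handle_end [(array([288., 221.]), 0.55, array([ 0.4648, -0.018 ]))]
side block_mid [(array([224., 146.]), 0.66, array([0.3796, 0.4087])), (array([272., 157.]), 0.63, array([0.5292, 0.3344])), (array([230., 210.]), 0.57, array([0.3864, 0.1028])), (array([253., 144.]), 0.47, array([0.4731, 0.4066]))]
side pin_tip []
side handle_end [(array([264., 232.]), 0.57, array([ 0.4725, -0.0144]))]
```

View pics/crop1.png

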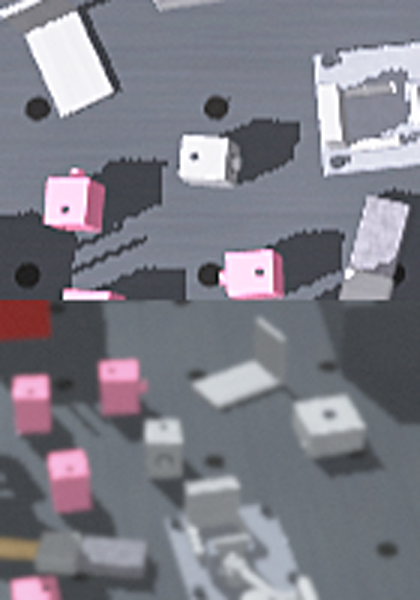

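The grey block's pin is at about (170,204) in top, pointing right (world -y, towards the jaw), so the block's yaw is already close to the clamp's. Next I'll refine the clamp and block yaw from their edges.

```bash
cat > c.py <<'E'
from h import *
p=snapshot("top")
save(p,"crop2.png",(145,140,345,240),4)
for q in("block_mid","clamp"):
  for r in finder.regions_of(p,q)[:6]:
    m=r["mask"].astype(np.uint8); c=m.nonzero()
    print(q,round(r["conf"],2),np.round(r["bbox"],1),np.round(cv2.minAreaRect(np.argwhere(m)[:,::-1].astype(np.float32)),1) if 0 else cv2.minAreaRect(np.argwhere(m)[:,::-1].astype(np.float32)), p["image"][m>0].mean(0).round())
E
python3 c.py
```

```text
block_mid 0.8 [162.3 205.9  20.   12.4] ((160.0, 204.0), (20.0, 16.0), 0.0) [212. 211. 216.]
block_mid 0.56 [115.9 217.4  19.2  20.8] ((115.0, 216.5), (19.0, 20.0), 90.0) [225. 176. 204.]
block_mid 0.56 [245.6 257.9  12.6  22.6] ((246.01486206054688, 258.1485290527344), (20.000247955322266, 14.925558090209961), 84.2894058227539) [236. 192. 218.]
block_mid 0.52 [173.7 241.8  20.5  15.4] ((173.0, 241.5), (15.0, 20.0), 90.0) [240. 198. 224.]
block_mid 0.52 [121.1 253.5  21.7  12.7] ((120.0, 254.0), (16.0, 22.0), 90.0) [228. 184. 210.]
block_mid 0.31 [261.9 189.6 135.5  74.8] ((265.56573486328125, 193.62466430664062), (71.08097076416016, 137.92221069335938), 83.9909896850586) [189. 190. 201.]
clamp 0.94 [264.4 190.2 138.3  76.5] ((265.66461181640625, 194.481689453125), (71.11790466308594, 138.14984130859375), 83.6598129272461) [190. 191. 201.]
```

View pics/crop2.png

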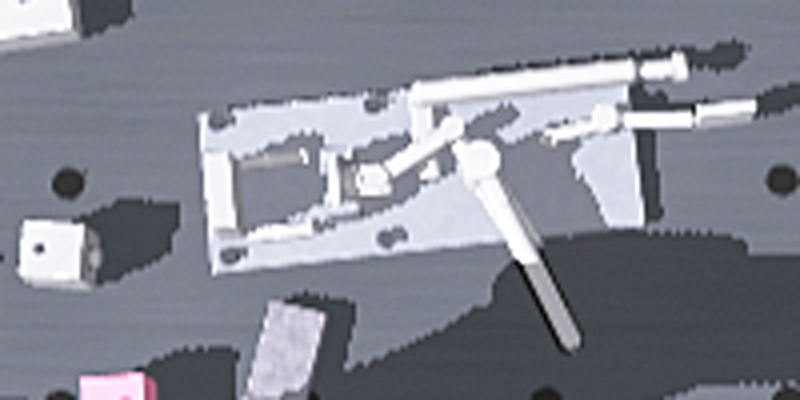

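```bash
cat > d.py <<'E'
from h import *
from scipy.optimize import least_squares
p=snapshot("top")
def W(v,c): 
  a=v[2]; return np.array([v[0]+np.cos(a)*c[0]-np.sin(a)*c[1],v[1]+np.sin(a)*c[0]+np.cos(a)*c[1],c[2]])
def fit(M,x0):
  px=lambda u:np.array([145+(u[0]+.5)/4-.5,140+(u[1]+.5)/4-.5])
  f=lambda v:np.concatenate([proj(p,W(v,np.array(c)/1e3))-px(u) for c,u in M])
  s=least_squares(f,x0,loss="soft_l1"); print(s.x.round(4),np.degrees(s.x[2]).round(1),f(s.x).reshape(-1,2).round(1).tolist()); return s.x
c=fit([((65,185,12),(198,114)),((-45,185,12),(213,274)),((-45,-105,12),(645,227)),((0,0,60),(480,160)),((25,159.5,58),(231,150)),((-25,159.5,58),(241,236)),((18,-165,54),(727,112))],[.57,.04,.09])
b=fit([((-18,20,45),(18,283)),((18,20,45),(25,220)),((18,-20,45),(90,223)),((-18,-20,45),(83,288))],[.53,.32,-.07])
n=W(c,(0,.1365,.012)); print("target block",n,"tab",W(c,(.018,-.165,.036)))
h=ray(p,(145+572/4,140+348/4),.05);d=h[:2]-c[:2];print("handle len",np.hypot(*d),"ang off -y",np.degrees(np.arctan2(-d[0],-d[1])-0)+np.degrees(c[2]),h)
o=get_obs();R=Ro.from_quat(o["tcp_rot"]);print(R.as_matrix().round(3),o["tool_pos"])
E
python3 d.py
```

```text
[0.5695 0.0417 0.1071] 6.1 [[-0.1, 0.1], [-0.4, 0.3], [0.5, 0.0], [0.2, 0.6], [-0.1, 0.5], [-1.0, -2.0], [1.0, -0.5]]
[ 0.5138  0.3171 -0.0701] -4.0 [[0.5, -1.0], [0.3, 1.0], [-0.5, 1.3], [-0.3, -1.2]]
target block [0.55486638 0.17741916 0.012     ] tab [ 0.60498227 -0.12043088  0.036     ]
handle len 0.1336906095732321 ang off -y 70.10605139890288 [ 0.44932183 -0.01696491  0.05      ]
[[-0.963  0.268 -0.   ]
 [ 0.268  0.963 -0.   ]
 [ 0.    -0.    -1.   ]] [0.17446641 0.62615706 0.23127044]
```

```bash
cat >> h.py <<'E'
def go(x,y,z,yaw,quiet=0):
    """shift in tool cm to TCP target, turn about tool z (deg) so that tool y has world angle yaw (mod 180)"""
    o=get_obs();M=Ro.from_quat(o["tcp_rot"]).as_matrix()
    d=M.T@(np.array([x,y,z])-o["tool_pos"])*100; a=np.degrees(np.arctan2(M[1,1],M[0,1]))
    t=-((yaw-a+90)%180-90)
    print("shift cm",d.round(2),"turn z",round(t,1),"yaw now",a.round(1),"tilt",M[:,2].round(3),"F",np.round(o["force"],1),"clk",o["clock"].round(2),"q7",o["joint_positions"][6].round(2),"open",o["opening"].round(4))
E
python3 -m creep '-2.28 -1.147 0 0 0 0;-2.28 -1.147 0 0 0 0;-2.28 -1.147 0 0 0 0;-2.28 -1.147 0 0 0 0;-2.28 -1.147 0 0 0 0;-2.28 -1.147 0 0 0 0;-2.28 -1.147 0 0 0 0;-2.28 -1.147 0 0 0 0;-2.28 -1.147 0 0 0 0;-2.28 -1.147 0 0 0 0;-2.28 -1.147 0 0 0 0;-2.28 -1.147 0 0 0 0;-2.28 -1.147 0 0 0 0;-2.28 -1.147 0 0 0 0;-2.28 -1.147 0 0 0 0;-2.28 -1.147 0 0 0 0;-2.28 -1.147 0 0 0 0;-2.28 -1.147 0 0 0 0' -1 40
python3 -m creep '0 0 0 0 0 7.1;0 0 0 0 0 7.1;0 0 0 0 0 7.1;0 0 0 0 0 7.1;0 0 0 0 0 7.1;0 0 0 0 0 7.1;0 0 0 0 0 7.1;0 0 0 0 0 7.1;0 0 0 0 0 7.1;0 0 0 0 0 7.1;0 0 0 0 0 7.1;0 0 0 0 0 0'
python3 -c "
from h import *
go(.514,.317,.12,-4)"
```

```text
clock: 3.6
tool_pos: [0.5152, 0.3163, 0.2314]
tcp_rot: [0.135, 0.991, 0.0, 0.0]
force: [0.6, 0.1, -0.0]
opening: 0.0853
clock: 4.6
tool_pos: [0.5143, 0.3173, 0.2313]
tcp_rot: [0.73, 0.683, 0.0, 0.0]
force: [-0.2, 0.6, -0.1]
opening: 0.0854Traceback (most recent call last):
  File "<string>", line 3, in <module>
    go(.514,.317,.12,-4)
    ~~^^^^^^^^^^^^^^^^^^
  File "h.py", line 18, in go
    print("shift cm",d.round(2),"turn z",round(t,1),"yaw now",a.round(1),"tilt",M[:,2].round(3),"F",np.round(o["force"],1),"clk",o["clock"].round(2),"q7",o["joint_positions"][6].round(2),"open",o["opening"].round(4))
                                                                                                                                 ^^^^^^^^^^^^^^^^
AttributeError: 'float' object has no attribute 'round'
```

```bash
sed -i 's/o\["clock"\].round(2)/round(float(o["clock"]),2)/; s/o\["opening"\].round(4)/round(float(o["opening"]),4)/' h.py
python3 -m creep '0 0 3 0 0 0;0 0 3 0 0 0;0 0 3 0 0 0;0 0 3 0 0 0;0 0 2 0 0 0;0 0 2 0 0 0;0 0 2 0 0 0;0 0 1.5 0 0 0;0 0 1.5 0 0 0;0 0 1 0 0 0;0 0 0 0 0 0'
python3 -c "
from h import *
go(.514,.317,.011,-4)"
```

```text
clock: 5.52
tool_pos: [0.5125, 0.3162, 0.0089]
tcp_rot: [0.729, 0.685, -0.002, -0.0]
force: [0.2, -0.4, -0.4]
opening: 0.0853
shift cm [ 0.09  0.14 -0.21] turn z 0.5 yaw now -3.5 tilt [-0.004 -0.003 -1.   ] F [ 0.2 -0.4 -0.4] clk 5.52 q7 -0.43 open 0.0853
```

```bash

python3 -m creep '0.1 0.1 -0.2 0 0 0;0 0 0 0 0 0;0 0 0 0 0 0'
python3 -m creep '0 0 0 0 0 0;0 0 0 0 0 0;0 0 0 0 0 0;0 0 0 0 0 0;0 0 0 0 0 0;0 0 0 0 0 0;0 0 0 0 0 0;0 0 0 0 0 0' 1 50
```

```text
clock: 5.77
tool_pos: [0.5168, 0.3189, 0.0149]
tcp_rot: [0.729, 0.684, 0.002, 0.0]
force: [-0.2, -0.6, 0.3]
opening: 0.0851
clock: 6.43
tool_pos: [0.5164, 0.3182, 0.0139]
tcp_rot: [0.729, 0.684, 0.001, 0.0]
force: [2.2, -0.1, 3.9]
opening: 0.0357
```

```bash

python3 -m creep '0 0 -0.5 0 0 0;0 0 -1 0 0 0;0 0 -2 0 0 0;0 0 -2 0 0 0;0 0 -2 0 0 0;0 0 -2 0 0 0;0 0 -1 0 0 0;0 0 0 0 0 0'
python3 -c "
from h import *
go(.5549,.1774,.12,6.1)"
```

```text
clock: 7.1
tool_pos: [0.5163, 0.3188, 0.1204]
tcp_rot: [0.729, 0.684, 0.002, -0.0]
force: [0.7, 0.8, -5.6]
opening: 0.0354
shift cm [-13.86   4.75   0.02] turn z -9.8 yaw now -3.7 tilt [ 0.003  0.002 -1.   ] F [ 0.7  0.8 -5.6] clk 7.1 q7 -0.49 open 0.0354
```

```bash

python3 -m creep '-1.73 0.59 0 0 0 0;-1.73 0.59 0 0 0 0;-1.73 0.59 0 0 0 0;-1.73 0.59 0 0 0 0;-1.73 0.59 0 0 0 0;-1.73 0.59 0 0 0 0;-1.73 0.59 0 0 0 0;-1.73 0.59 0 0 0 0;0 0 0 0 0 -3.3;0 0 0 0 0 -3.3;0 0 0 0 0 -3.2;0 0 0 0 0 0;0 0 0 0 0 0;0 0 0 0 0 0'
cat > e.py <<'E'
from h import *
import sys
go(.5549,.1774,.035,6.1)
t=snapshot("top");s=snapshot("side")
o=get_obs()
for n,p in(("top",t),("side",s)):
  for q,z in(("block_mid",o["tool_pos"][2]+.0085),("pin_tip",o["tool_pos"][2]+.008)):
    print(n,q,[(np.round(r["xy"]),round(r["conf"],2),np.round(ray(p,r["xy"],z)[:2],4)) for r in finder.mark_of(p,q)])
a=cv2.resize(t["image"][150:225,180:280],None,fx=4,fy=4,interpolation=3);b=cv2.resize(s["image"][140:215,240:340],None,fx=4,fy=4,interpolation=3)
cv2.imwrite("pics/"+sys.argv[1],np.vstack([a,b])[:,:,::-1])
E
python3 e.py crop3.png
```

```text
clock: 8.27
tool_pos: [0.5527, 0.1767, 0.1171]
tcp_rot: [0.669, 0.744, -0.001, -0.0]
force: [0.4, -0.1, -5.1]
opening: 0.0348
shift cm [0.05 0.25 8.21] turn z -0.0 yaw now 6.1 tilt [-0.002 -0.001 -1.   ] F [ 0.4 -0.1 -5.1] clk 8.27 q7 -0.09 open 0.0348
top block_mid [(array([243., 257.]), 0.81, array([0.3695, 0.0913])), (array([116., 217.]), 0.8, array([0.4643, 0.3962])), (array([123., 254.]), 0.76, array([0.3776, 0.3759])), (array([210., 180.]), 0.44, array([0.5539, 0.1727])), (array([266., 177.]), 0.28, array([0.5615, 0.038 ]))]
top pin_tip [(array([267., 182.]), 0.52, array([0.5504, 0.0351])), (array([248., 268.]), 0.46, array([0.343 , 0.0801]))]
side block_mid [(array([230., 209.]), 0.85, array([ 0.3904, -0.0073])), (array([223., 143.]), 0.79, array([0.382 , 0.2753])), (array([255., 140.]), 0.75, array([0.4735, 0.2791])), (array([290., 156.]), 0.62, array([0.5658, 0.1909])), (array([286., 191.]), 0.6, array([0.5348, 0.0459]))]
side pin_tip [(array([297., 209.]), 0.67, array([ 0.5534, -0.0252]))]
```

View pics/crop3.png

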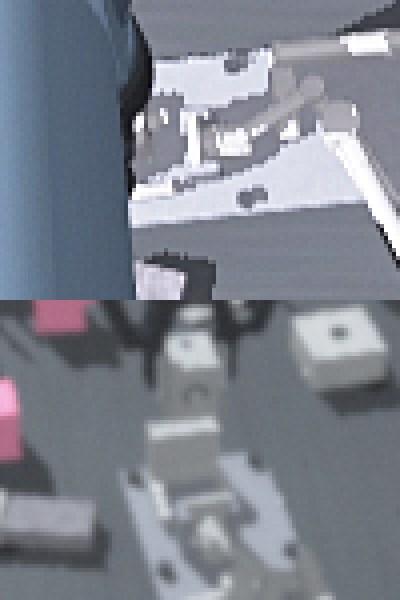

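In side view the block hangs square and pin-forward at about (288,157). The top view is blocked by the arm. I'll overlay the predicted block and clamp models on the side image.

```bash
cat > f.py <<'E'
from h import *
from itertools import product
import sys
CL=(.5695,.0417,.1071)
def W(v,c): 
  a=v[2]; return np.array([v[0]+np.cos(a)*c[0]-np.sin(a)*c[1],v[1]+np.sin(a)*c[0]+np.cos(a)*c[1],c[2]])
def box(im,p,v,x,y,z,col,x0,y0,k):
  P={c:(proj(p,W(v,np.array([x[c[0]],y[c[1]],z[c[2]]])))-[x0,y0]+.5)*k-.5 for c in product((0,1),repeat=3)}
  for a in P:
    for b in P:
      if a<b and sum(i!=j for i,j in zip(a,b))==1: cv2.line(im,tuple(int(i*16) for i in P[a]),tuple(int(i*16) for i in P[b]),col,1,cv2.LINE_AA,4)
def ov(name,out,x0,y0,w,h,k,blk=None):
  p=snapshot(name);im=cv2.resize(p["image"][y0:y0+h,x0:x0+w],None,fx=k,fy=k,interpolation=3)[:,:,::-1].copy();raw=im.copy()
  box(im,p,CL,(-.025,.025),(.1595,.1595),(.012,.058),(0,0,255),x0,y0,k)
  box(im,p,CL,(-.045,.065),(-.105,.185),(.012,.012),(0,160,0),x0,y0,k)
  if blk is not None: box(im,p,blk,(-.018,.018),(-.02,.02),(blk[3],blk[3]+.045),(255,0,0),x0,y0,k)
  cv2.imwrite("pics/"+out,np.hstack([raw,im]))
if __name__=="__main__":
  o=get_obs();t=o["tool_pos"];print(t)
  ov("side","ov1.png",255,135,66,100,6,(t[0],t[1],np.radians(6.1),t[2]-.014))
E
python3 f.py
```

```text
[0.55368349 0.17700493 0.11823788]
```

View pics/ov1.png

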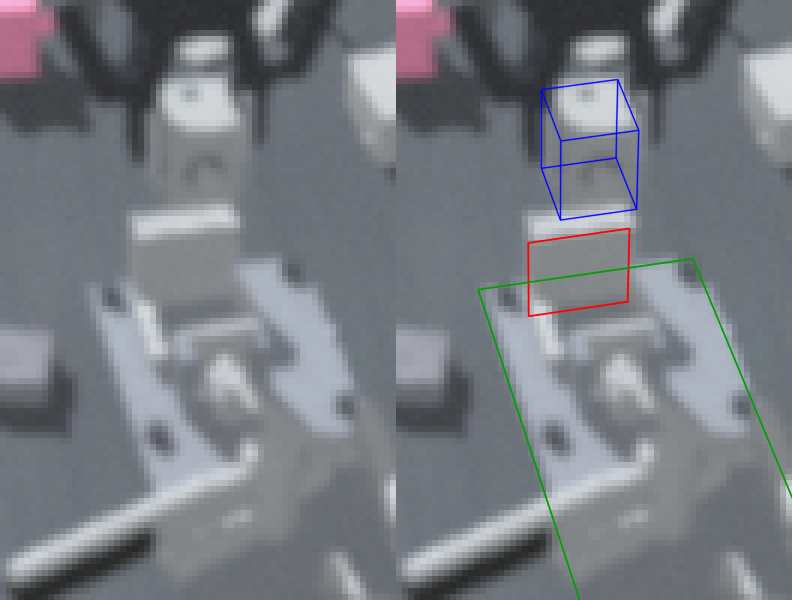

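The clamp overlay agrees: plate edges and anvil face sit within about 1 px. The block's yaw in the hand is less clear, so I'll read the pixels around it.

```bash
python3 - <<'E'
from h import *
p=snapshot("side");g=p["image"].mean(2).astype(int)
print("    ",*range(274,302))
for r in range(143,172): print(r,*g[r,274:302])
for r in finder.regions_of(p,"block_mid"):
  b=r["bbox"]
  if 270<b[0]<305 and b[1]<175:
    m=r["mask"];print(r["conf"],b)
    for y in range(143,172): print(y,''.join('#' if v else '.' for v in m[y,274:302]))
E
```

```text
274 275 276 277 278 279 280 281 282 283 284 285 286 287 288 289 290 291 292 293 294 295 296 297 298 299 300 301
143 114 104 86 64 61 56 53 51 54 73 117 162 188 201 204 200 191 181 155 105 62 50 49 56 83 108 121 117
144 104 96 76 61 60 51 53 51 57 75 109 143 169 183 184 171 156 140 120 92 62 51 50 54 74 98 111 105
145 89 85 71 58 54 55 54 49 58 78 103 120 134 148 144 128 113 103 98 86 64 51 49 50 61 78 85 77
146 70 69 69 61 57 52 48 52 67 89 108 116 121 125 120 110 101 102 100 88 68 53 53 52 53 58 59 62
147 62 64 68 61 56 53 50 59 85 113 129 138 143 143 144 143 147 145 127 92 66 57 50 50 52 50 56 62
148 55 59 60 60 55 52 55 82 122 155 168 175 177 180 185 190 192 186 158 102 67 56 52 49 54 56 67 84
149 51 54 53 52 49 54 66 109 160 190 196 190 183 186 201 209 211 206 176 116 75 70 69 59 55 69 89 103
150 52 52 49 48 51 55 74 127 178 204 206 187 168 172 198 212 214 211 189 137 95 101 103 77 63 82 102 112
151 65 63 53 49 51 51 78 134 186 207 209 196 181 186 201 211 213 211 198 162 115 120 125 91 69 88 107 113
152 89 80 64 55 51 60 83 132 182 207 211 208 204 206 209 210 211 211 205 179 133 
[... 2467 characters left out ...]
.......
151 .........###########........
152 .........###########........
153 .........############.......
154 .........############.......
155 .........############.......
156 .........############.......
157 .........#############......
158 ........##############......
159 ........##############......
160 ........##############......
161 ........##############......
162 ........##############......
163 ........##############......
164 ........##############......
165 .......###############......
166 .......##############.......
167 .......##############.......
168 ........############........
169 ........##########..........
170 .........####...............
171 ............................
```

```bash

python3 -c "
from h import *
go(.5553,.1735,.06,6.1)"
```

```text
shift cm [-0.36  0.12  5.83] turn z 0.0 yaw now 6.1 tilt [ 0. -0. -1.] F [ 0.8  0.2 -5.4] clk 8.72 q7 -0.09 open 0.0354
```

```bash

python3 -m creep '-0.36 0.12 0 0 0 0;0 0 1 0 0 0;0 0 1 0 0 0;0 0 1 0 0 0;0 0 0.8 0 0 0;0 0 0.8 0 0 0;0 0 0.7 0 0 0;0 0 0.5 0 0 0;0 0 0 0 0 0;0 0 0 0 0 0'
python3 -m creep '0.2 0 0 0 0 0;0 0 0 0 0 0'
python3 -m creep '0.2 0 0 0 0 0;0 0 0 0 0 0'
python3 -m creep '0.2 0 0 0 0 0;0 0 0 0 0 0'
```

```text
clock: 9.55
tool_pos: [0.5551, 0.1734, 0.0599]
tcp_rot: [0.668, 0.744, -0.0, -0.0]
force: [-0.8, -0.0, -5.8]
opening: 0.0351
clock: 9.72
tool_pos: [0.5557, 0.1762, 0.0609]
tcp_rot: [0.668, 0.744, 0.001, 0.0]
force: [-0.1, -0.1, -5.9]
opening: 0.0355
clock: 9.88
tool_pos: [0.5552, 0.1783, 0.0608]
tcp_rot: [0.668, 0.744, 0.001, -0.0]
force: [0.1, -0.2, -6.1]
opening: 0.0352
clock: 10.05
tool_pos: [0.5548, 0.1795, 0.0605]
tcp_rot: [0.668, 0.744, 0.0, 0.0]
force: [0.8, -0.5, -5.5]
opening: 0.0357
```

```bash

for i in 1; do python3 -m creep '0.15 0 0 0 0 0;0 0 0 0 0 0'; done
python3 -m creep '0.15 0 0 0 0 0;0 0 0 0 0 0'
python3 -m creep '0.15 0 0 0 0 0;0 0 0 0 0 0'
```

```text
clock: 10.22
tool_pos: [0.5548, 0.1795, 0.0605]
tcp_rot: [0.669, 0.744, -0.0, 0.001]
force: [0.1, -2.8, -3.7]
opening: 0.0356
clock: 10.38
tool_pos: [0.5548, 0.1795, 0.0605]
tcp_rot: [0.669, 0.743, -0.001, 0.001]
force: [-0.0, -5.8, -3.3]
opening: 0.0353
clock: 10.55
tool_pos: [0.5547, 0.1796, 0.0605]
tcp_rot: [0.669, 0.743, -0.002, 0.002]
force: [0.4, -6.6, -2.5]
opening: 0.0355
```

```bash

python3 -m creep '-0.4 0 0 0 0 0;-0.35 0 0 0 0 0;0 0 0 0 0 0;0 0 0 0 0 0'
python3 -c "
from h import *
go(.5551,.1766,.0260,6.1)"
```

```text
clock: 10.88
tool_pos: [0.5547, 0.1773, 0.0601]
tcp_rot: [0.668, 0.744, 0.0, -0.0]
force: [-0.4, 0.3, -6.2]
opening: 0.0353
shift cm [-0.08  0.03  3.41] turn z 0.0 yaw now 6.1 tilt [-0.     0.001 -1.   ] F [-0.4  0.3 -6.2] clk 10.88 q7 -0.05 open 0.0353
```

```bash

python3 -m creep '-0.08 0 0.6 0 0 0;0 0 0.6 0 0 0;0 0 0.6 0 0 0;0 0 0 0 0 0'
python3 -m creep '0 0 0.4 0 0 0;0 0 0.4 0 0 0;0 0 0 0 0 0'
python3 -m creep '0 0 0.3 0 0 0;0 0 0.3 0 0 0;0 0 0 0 0 0'
```

```text
clock: 11.22
tool_pos: [0.5532, 0.1756, 0.0402]
tcp_rot: [0.668, 0.744, -0.002, -0.001]
force: [-0.9, 0.2, -5.9]
opening: 0.0355
clock: 11.47
tool_pos: [0.5547, 0.1756, 0.0334]
tcp_rot: [0.668, 0.744, -0.0, -0.0]
force: [-0.5, 0.5, -5.9]
opening: 0.0355
clock: 11.72
tool_pos: [0.5547, 0.1755, 0.0277]
tcp_rot: [0.668, 0.744, -0.0, -0.0]
force: [0.2, -0.6, -6.1]
opening: 0.035
```

```bash

python3 -m creep '0 0 0.15 0 0 0;0 0 0 0 0 0'
python3 -m creep '0 0 0.15 0 0 0;0 0 0 0 0 0;0 0 0 0 0 0'
```

```text
clock: 11.88
tool_pos: [0.5548, 0.1756, 0.0266]
tcp_rot: [0.668, 0.744, -0.0, -0.0]
force: [-1.5, 0.7, -6.1]
opening: 0.0357
clock: 12.13
tool_pos: [0.5552, 0.1757, 0.0259]
tcp_rot: [0.668, 0.744, 0.0, -0.0]
force: [-2.2, -0.6, -0.5]
opening: 0.035
```

```bash

python3 -m creep '0 0 0 0 0 0;0 0 0 0 0 0;0 0 0 0 0 0;0 0 0 0 0 0;0 0 0 0 0 0;0 0 0 0 0 0' -1
python3 -m creep '0 0 -0.5 0 0 0;0 0 -1 0 0 0;0 0 -2 0 0 0;0 0 -3 0 0 0;0 0 -3 0 0 0;0 0 -3 0 0 0;0 0 0 0 0 0'
python3 -c "
from h import *
o=get_obs();print(o['joint_positions'].round(2))
go(.42,-.0,.15,6.1)"
```

```text
clock: 12.63
tool_pos: [0.5553, 0.1757, 0.0254]
tcp_rot: [0.668, 0.744, 0.0, 0.0]
force: [0.2, -0.1, 1.2]
opening: 0.0854
clock: 13.22
tool_pos: [0.5604, 0.1768, 0.1582]
tcp_rot: [0.669, 0.744, 0.006, 0.003]
force: [1.0, 0.6, 0.5]
opening: 0.0853
[-0.77  0.36  0.47  1.85 -0.2   0.97 -0.1 ]
shift cm [-16.1  -15.84   0.54] turn z -0.0 yaw now 6.1 tilt [ 0.013  0.006 -1.   ] F [1.  0.6 0.5] clk 13.22 q7 -0.1 open 0.0853
```

```bash

python3 -m creep '-1.5 -1.2 0 0 0 0;-1.5 -1.2 0 0 0 0;-1.5 -1.2 0 0 0 0;-1.5 -1.2 0 0 0 0;-1.5 -1.2 0 0 0 0;-1.5 -1.2 0 0 0 0;-1.5 -1.2 0 0 0 0;-1.5 -1.2 0 0 0 0;-1.5 -1.2 0 0 0 0;0 -1.2 0 0 0 0;0 0 0 0 0 -6.7;0 0 0 0 0 -6.7;0 0 0 0 0 -6.6;0 0 0 0 0 0;0 0 0 0 0 0' 1
cat > g.py <<'E'
from f import *
go(.447,.0187,.038,26)
t=snapshot("top");s=snapshot("side")
for n,p in(("top",t),("side",s)):
  for q,z in(("block_mid",.0345),("handle_end",.044),("nest",.012),("jaw_face",.034)):
    print(n,q,[(np.round(r["xy"]),round(r["conf"],2),np.round(ray(p,r["xy"],z)[:2],4)) for r in finder.mark_of(p,q)])
print("expect block",W(CL,(0,.1357,0)))
c=W(CL,(0,.1357,0))
ov("side","ov2.png",255,135,66,100,6,(c[0],c[1],CL[2],.012))
E
python3 g.py
```

```text
clock: 14.47
tool_pos: [0.4503, 0.0285, 0.1507]
tcp_rot: [0.53, 0.848, 0.0, 0.0]
force: [-0.4, 0.7, 0.5]
opening: -0.0002
shift cm [-0.74 -0.73 11.27] turn z -0.1 yaw now 25.9 tilt [ 0.001  0.    -1.   ] F [-0.4  0.7  0.5] clk 14.47 q7 0.37 open -0.0002
top block_mid [(array([122., 252.]), 0.78, array([0.3882, 0.4071])), (array([175., 243.]), 0.74, array([0.4108, 0.2719])), (array([119., 215.]), 0.57, array([0.4841, 0.4201])), (array([141., 298.]), 0.54, array([0.2747, 0.353 ])), (array([215., 190.]), 0.51, array([0.5504, 0.1728])), (array([246., 258.]), 0.5, array([0.3733, 0.0896]))]
top handle_end []
top nest [(array([212., 188.]), 0.97, array([0.5609, 0.1845]))]
top jaw_face [(array([229., 187.]), 0.63, array([0.5581, 0.1358])), (array([448., 211.]), 0.47, array([ 0.4922, -0.4346]))]
side block_mid [(array([287., 181.]), 0.57, array([0.5567, 0.1956])), (array([228., 212.]), 0.53, array([0.3824, 0.0846])), (array([238., 170.]), 0.36, array([0.4172, 0.2649]))]
side handle_end [(array([262., 232.]), 0.72, array([ 0.4658, -0.014 ])), (array([297., 208.]), 0.37, array([0.5685, 0.0649]))]
side nest [(array([283., 191.]), 0.93, array([0.5455, 0.1792]))]
side jaw_face [(array([289., 195.]), 0.42, array([0.5557, 0.1334]))]
expect block [0.5549943  0.17662248 0.        ]
```

View pics/ov2.png

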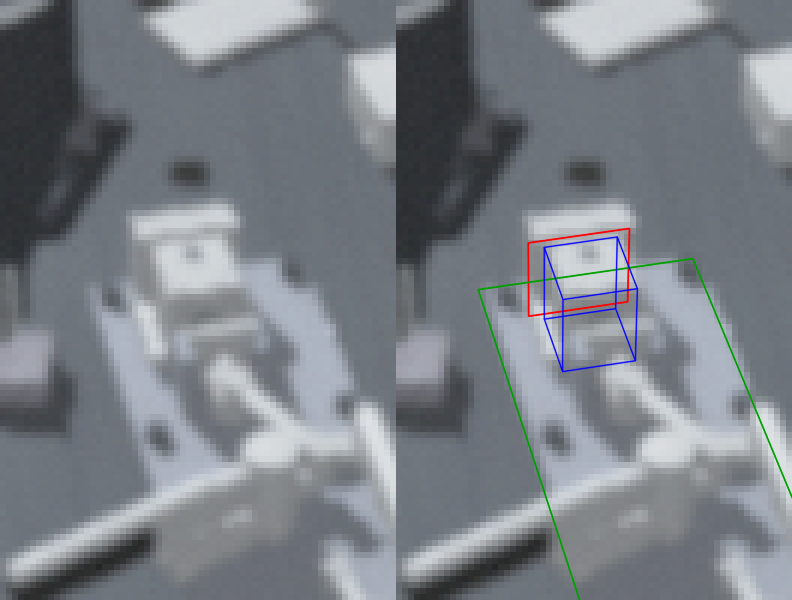

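The block sits square in the nest, between the anvil and the jaw at side pixel (287,181). Now I'll lower the shut fingers beside the handle.

```bash

python3 -m creep '-0.4 -0.73 1.5 0 0 0;0 0 2 0 0 0;0 0 2 0 0 0;0 0 2 0 0 0;0 0 1.5 0 0 0;0 0 1.3 0 0 0;0 0 1 0 0 0;0 0 0 0 0 0;0 0 0 0 0 0'
python3 -m creep '-0.4 0 0 0 0 0;-0.4 0 0 0 0 0;-0.3 0 0 0 0 0;-0.2 0 0 0 0 0;0 0 0 0 0 0'
python3 -c "
from h import *
go(.4537,.0052,.038,26)"
```

```text
clock: 15.77
tool_pos: [0.4451, 0.0216, 0.037]
tcp_rot: [0.529, 0.849, -0.0, -0.0]
force: [0.2, 0.4, 0.2]
opening: -0.0005
clock: 16.18
tool_pos: [0.4519, 0.0095, 0.0378]
tcp_rot: [0.529, 0.848, 0.0, 0.001]
force: [-0.3, 0.7, -1.5]
opening: 0.0001
shift cm [-0.46 -0.02 -0.02] turn z 0.1 yaw now 26.1 tilt [ 0.001  0.    -1.   ] F [-0.3  0.7 -1.5] clk 16.18 q7 0.58 open 0.0001
```

```bash

python3 -m creep '-0.4 0 0 0 0 0;-0.42 -0.05 0 0 0 -2;-0.42 -0.05 0 0 0 -2;-0.42 -0.05 0 0 0 -2;-0.42 -0.05 0 0 0 -2;-0.42 -0.05 0 0 0 -2'
cat > k.py <<'E'
from f import *
o=get_obs();M=Ro.from_quat(o["tcp_rot"]).as_matrix();d=o["tool_pos"][:2]-np.array(CL[:2])
yaw=np.degrees(np.arctan2(M[1,1],M[0,1]));pol=np.degrees(np.arctan2(-d[0],-d[1]))+np.degrees(CL[2])
r=np.hypot(*d);off=pol-np.degrees(np.arcsin(.018/r))
print("r",r.round(4),"handle est deg off -y",off.round(1),"tool-based",round(90-yaw+6.1,1),"push F",(-M[:,0]@o["force"]).round(1),"Fxyz tool",(M.T@o["force"]).round(1),"z",o["tool_pos"][2].round(4),"t",round(float(o["clock"]),2),"q",o["joint_positions"].round(2))
E
python3 k.py
```

```text
clock: 16.68
tool_pos: [0.4605, -0.0125, 0.0372]
tcp_rot: [0.452, 0.892, -0.0, -0.001]
force: [-1.1, 1.4, 1.2]
opening: 0.0001
r 0.1218 handle est deg off -y 61.2 tool-based 59.8 push F -1.7 Fxyz tool [ 1.7 -0.1 -1.2] z 0.0372 t 16.68 q [-0.46  0.35  0.44  2.19 -0.25  0.65  0.79]
```

```bash

python3 -m creep '-0.42 -0.05 0 0 0 -2;-0.42 -0.05 0 0 0 -2;-0.42 -0.05 0 0 0 -2;-0.42 -0.05 0 0 0 -2;-0.42 -0.05 0 0 0 -2;-0.42 -0.05 0 0 0 -2;-0.42 -0.05 0 0 0 -2;-0.42 -0.05 0 0 0 -2'
python3 k.py
python3 -m creep '-0.42 -0.05 0 0 0 -2;-0.42 -0.05 0 0 0 -2;-0.42 -0.05 0 0 0 -2;-0.42 -0.05 0 0 0 -2'
python3 k.py
```

```text
clock: 17.35
tool_pos: [0.4762, -0.038, 0.0363]
tcp_rot: [0.323, 0.946, -0.0, -0.006]
force: [-7.0, 3.8, 7.6]
opening: -0.0001
r 0.1227 handle est deg off -y 47.2 tool-based 43.8 push F -7.9 Fxyz tool [ 7.9 -1.3 -7.5] z 0.0363 t 17.35 q [-0.34  0.37  0.38  2.15 -0.23  0.67  1.11]
clock: 17.68
tool_pos: [0.4863, -0.0491, 0.0357]
tcp_rot: [0.257, 0.966, -0.0, -0.009]
force: [-10.5, 3.9, 9.0]
opening: 0.0002
r 0.1232 handle est deg off -y 40.2 tool-based 35.8 push F -11.2 Fxyz tool [11.2 -1.8 -8.8] z 0.0357 t 17.68 q [-0.29  0.39  0.35  2.12 -0.21  0.68  1.26]
```

```bash

python3 -m creep '0 0 -0.2 0 0 0;0 0 -0.2 0 0 0'
python3 k.py
python3 -m creep '-0.21 -0.02 -0.1 0 0 -1;-0.21 -0.02 -0.1 0 0 -1'
python3 k.py
```

```text
clock: 17.85
tool_pos: [0.486, -0.0483, 0.0384]
tcp_rot: [0.257, 0.966, 0.0, -0.008]
force: [-7.0, 5.1, -6.6]
opening: -0.0001
r 0.1227 handle est deg off -y 40.6 tool-based 35.9 push F -8.5 Fxyz tool [8.5 1.  6.7] z 0.0384 t 17.85 q [-0.29  0.39  0.35  2.12 -0.21  0.69  1.25]
clock: 18.02
tool_pos: [0.4869, -0.0494, 0.039]
tcp_rot: [0.239, 0.971, 0.0, -0.011]
force: [-9.2, 7.2, -7.8]
opening: -0.0
r 0.1229 handle est deg off -y 39.9 tool-based 33.8 push F -11.3 Fxyz tool [11.3  2.2  8.1] z 0.039 t 18.02 q [-0.28  0.39  0.34  2.11 -0.21  0.7   1.29]
```

```bash

python3 -m creep '-0.21 -0.02 0.15 0 0 -1;-0.21 -0.02 0.1 0 0 -1'
python3 k.py
python3 -m creep '-0.21 -0.02 0 0 0 -1;-0.21 -0.02 0 0 0 -1'
python3 k.py
```

```text
clock: 18.18
tool_pos: [0.4904, -0.0529, 0.0372]
tcp_rot: [0.223, 0.975, -0.0, -0.011]
force: [-11.5, 2.8, 5.4]
opening: -0.0004
r 0.1233 handle est deg off -y 37.6 tool-based 31.8 push F -11.6 Fxyz tool [11.6 -2.5 -5.1] z 0.0372 t 18.18 q [-0.27  0.4   0.34  2.1  -0.2   0.7   1.33]
clock: 18.35
tool_pos: [0.4943, -0.056, 0.0375]
tcp_rot: [0.206, 0.978, -0.0, -0.011]
force: [-11.2, 3.0, 3.0]
opening: -0.0002
r 0.1233 handle est deg off -y 35.3 tool-based 29.9 push F -11.5 Fxyz tool [11.5 -1.8 -2.7] z 0.0375 t 18.35 q [-0.26  0.4   0.33  2.09 -0.2   0.7   1.36]
```

```bash

python3 -m creep '-0.22 0.02 0 0 0 -1;-0.22 0.02 0 0 0 -1;-0.22 0.02 0 0 0 -1;-0.22 0.02 0 0 0 -1'
python3 k.py
python3 -m creep '-0.22 0 0 0 0 -1;-0.22 0 0 0 0 -1;-0.22 0 0 0 0 -1;-0.22 0 0 0 0 -1'
python3 k.py
```

```text
clock: 18.68
tool_pos: [0.5016, -0.0612, 0.0374]
tcp_rot: [0.173, 0.985, -0.001, -0.011]
force: [-12.7, -1.1, 4.3]
opening: -0.0001
r 0.1233 handle est deg off -y 31.1 tool-based 26.0 push F -11.7 Fxyz tool [11.7 -5.4 -4. ] z 0.0374 t 18.68 q [-0.23  0.41  0.31  2.07 -0.19  0.71  1.43]
clock: 19.02
tool_pos: [0.5103, -0.0656, 0.0375]
tcp_rot: [0.139, 0.99, -0.002, -0.011]
force: [-10.9, -2.6, 3.1]
opening: -0.0001
r 0.1225 handle est deg off -y 26.6 tool-based 22.1 push F -9.9 Fxyz tool [ 9.9 -5.5 -2.9] z 0.0375 t 19.02 q [-0.21  0.42  0.3   2.05 -0.18  0.71  1.5 ]
```

```bash

python3 -m creep '-0.22 -0.06 0 0 0 -1;-0.22 -0.06 0 0 0 -1;-0.22 -0.05 0 0 0 -1'
python3 k.py
python3 -m creep '-0.22 -0.04 0 0 0 -1;-0.22 -0.04 0 0 0 -1'
python3 k.py
python3 -m creep '-0.22 -0.04 0 0 0 -1;-0.22 -0.04 0 0 0 -1'
python3 k.py
```

```text
clock: 19.27
tool_pos: [0.5173, -0.0692, 0.0376]
tcp_rot: [0.113, 0.994, -0.001, -0.01]
force: [-10.0, -3.3, 1.4]
opening: 0.0001
r 0.1225 handle est deg off -y 22.9 tool-based 19.1 push F -9.1 Fxyz tool [ 9.1 -5.5 -1.2] z 0.0376 t 19.27 q [-0.2   0.43  0.29  2.03 -0.18  0.72  1.55]
clock: 19.43
tool_pos: [0.5222, -0.0713, 0.0376]
tcp_rot: [0.096, 0.995, -0.001, -0.009]
force: [-9.5, -4.3, -0.2]
opening: 0.0004
r 0.1225 handle est deg off -y 20.4 tool-based 17.1 push F -8.5 Fxyz tool [ 8.5 -6.   0.4] z 0.0376 t 19.43 q [-0.18  0.44  0.28  2.02 -0.18  0.72  1.58]
clock: 19.6
tool_pos: [0.5273, -0.0729, 0.0378]
tcp_rot: [0.078, 0.997, -0.001, -0.008]
force: [-7.1, -2.9, -1.5]
opening: 0.0004
r 0.1221 handle est deg off -y 17.9 tool-based 15.1 push F -6.6 Fxyz tool [ 6.6 -4.   1.7] z 0.0378 t 19.6 q [-0.17  0.44  0.27  2.01 -0.17  0.72  1.62]
```

```bash

python3 -m creep '-0.2 -0.04 0 0 0 -1'
python3 k.py
python3 -m creep '-0.2 -0.04 0 0 0 -1'
python3 k.py
python3 -m creep '-0.2 -0.04 0 0 0 -1'
python3 k.py
```

```text
clock: 19.68
tool_pos: [0.5299, -0.0734, 0.0379]
tcp_rot: [0.07, 0.998, -0.001, -0.007]
force: [-5.8, -1.8, -2.3]
opening: -0.0003
r 0.1217 handle est deg off -y 16.6 tool-based 14.1 push F -5.5 Fxyz tool [ 5.5 -2.6  2.3] z 0.0379 t 19.68 q [-0.17  0.45  0.27  2.01 -0.17  0.72  1.63]
clock: 19.77
tool_pos: [0.5325, -0.0738, 0.0381]
tcp_rot: [0.061, 0.998, -0.001, -0.007]
force: [-5.9, -2.2, -2.0]
opening: 0.0
r 0.1213 handle est deg off -y 15.4 tool-based 13.1 push F -5.6 Fxyz tool [ 5.6 -2.9  2.1] z 0.0381 t 19.77 q [-0.16  0.45  0.26  2.   -0.17  0.72  1.65]
clock: 19.85
tool_pos: [0.5352, -0.0741, 0.0383]
tcp_rot: [0.052, 0.999, -0.001, -0.006]
force: [-5.0, -1.9, -1.9]
opening: 0.0
r 0.1208 handle est deg off -y 14.1 tool-based 12.0 push F -4.7 Fxyz tool [ 4.7 -2.4  2. ] z 0.0383 t 19.85 q [-0.16  0.45  0.26  2.   -0.17  0.73  1.67]
```

```bash

python3 -m creep '-0.2 -0.04 0 0 0 -1'
python3 k.py
python3 -m creep '-0.2 -0.04 0 0 0 -1'
python3 k.py
python3 -m creep '-0.2 -0.04 0 0 0 -1'
python3 k.py
```

```text
clock: 19.93
tool_pos: [0.5381, -0.0744, 0.0386]
tcp_rot: [0.043, 0.999, -0.001, -0.005]
force: [-3.1, -2.1, -2.2]
opening: -0.0001
r 0.1203 handle est deg off -y 12.6 tool-based 11.0 push F -2.9 Fxyz tool [ 2.9 -2.3  2.2] z 0.0386 t 19.93 q [-0.16  0.46  0.25  1.99 -0.17  0.73  1.68]
clock: 20.02
tool_pos: [0.542, -0.0743, 0.0392]
tcp_rot: [0.034, 0.999, -0.0, -0.003]
force: [-3.0, -0.0, -1.3]
opening: -0.0004
r 0.1193 handle est deg off -y 10.8 tool-based 10.0 push F -3.0 Fxyz tool [ 3.  -0.2  1.3] z 0.0392 t 20.02 q [-0.15  0.46  0.25  1.98 -0.16  0.73  1.7 ]
clock: 20.1
tool_pos: [0.5464, -0.0741, 0.0402]
tcp_rot: [0.025, 1.0, 0.0, -0.001]
force: [-1.8, -0.4, -0.4]
opening: -0.0002
r 0.1181 handle est deg off -y 8.6 tool-based 8.9 push F -1.8 Fxyz tool [ 1.8 -0.5  0.4] z 0.0402 t 20.1 q [-0.15  0.46  0.24  1.98 -0.16  0.73  1.72]
```

```bash

python3 -m creep '-0.15 -0.04 0 0 0 0;0 0 0 0 0 0'
python3 k.py
python3 -m creep '-0.15 0 0 0 0 0;0 0 0 0 0 0'
python3 k.py
```

```text
clock: 20.27
tool_pos: [0.5517, -0.0738, 0.0419]
tcp_rot: [0.025, 1.0, 0.0, 0.003]
force: [0.4, -0.2, 0.1]
opening: -0.0001
r 0.1169 handle est deg off -y 6.0 tool-based 8.9 push F 0.4 Fxyz tool [-0.4 -0.2 -0.1] z 0.0419 t 20.27 q [-0.15  0.46  0.24  1.97 -0.16  0.73  1.72]
clock: 20.43
tool_pos: [0.5522, -0.0739, 0.0417]
tcp_rot: [0.025, 1.0, 0.0, 0.002]
force: [0.2, 0.1, -0.5]
opening: 0.0
r 0.1169 handle est deg off -y 5.8 tool-based 8.9 push F 0.2 Fxyz tool [-0.2  0.1  0.5] z 0.0417 t 20.43 q [-0.15  0.46  0.24  1.96 -0.16  0.73  1.72]
```

The push force fell to zero, so the handle has snapped away from the fingers. I'll back off, lift clear and check.

```bash

python3 -m creep '0.5 0 0 0 0 0;1 0 0 0 0 0;1.5 0 0 0 0 0;1.5 0 -1 0 0 0;0.5 0 -2 0 0 0;0 0 -3 0 0 0;0 0 -3 0 0 0;0 0 0 0 0 0;0 0 0 0 0 0'
python3 - <<'E'
from f import *
t=snapshot("top");s=snapshot("side")
for n,p in(("top",t),("side",s)):
  for q,z in(("handle_end",.044),("release_tab",.036),("jaw_face",.034),("block_mid",.0345)):
    print(n,q,[(np.round(r["xy"]),round(r["conf"],2),np.round(ray(p,r["xy"],z)[:2],4)) for r in finder.mark_of(p,q)])
a=cv2.resize(t["image"][145:225,185:335],None,fx=4,fy=4,interpolation=3)
b=cv2.resize(s["image"][165:270,245:345],None,fx=2.857,fy=2.857,interpolation=3)
b=cv2.copyMakeBorder(b,0,max(0,320-b.shape[0]),0,0,0)[:300]; a=a[:300] if a.shape[0]>=300 else cv2.copyMakeBorder(a,0,300-a.shape[0],0,0,0)
im=np.hstack([a,b])[:,:800];cv2.imwrite("pics/lock.png",im[:,:,::-1])
print("tab",W(CL,(.018,-.165,.036)))
E
python3 k.py
```

```text
clock: 21.18
tool_pos: [0.5012, -0.0719, 0.1328]
tcp_rot: [0.025, 1.0, 0.0, 0.002]
force: [1.1, -0.8, -0.6]
opening: -0.0002
top handle_end []
top release_tab [(array([209., 251.]), 0.69, array([0.3914, 0.1848]))]
top jaw_face [(array([223., 187.]), 0.6, array([0.5574, 0.151 ]))]
top block_mid [(array([116., 218.]), 0.91, array([0.476 , 0.4258])), (array([118., 256.]), 0.87, array([0.3791, 0.4173])), (array([246., 259.]), 0.79, array([0.3702, 0.0896])), (array([177., 241.]), 0.7, array([0.416 , 0.2682])), (array([213., 189.]), 0.63, array([0.5531, 0.1783]))]
side handle_end [(array([309., 247.]), 0.74, array([ 0.579 , -0.0795]))]
side release_tab [(array([326., 260.]), 0.49, array([ 0.6135, -0.1189]))]
side jaw_face [(array([288., 191.]), 0.51, array([0.5551, 0.1505]))]
side block_mid [(array([229., 212.]), 0.63, array([0.3835, 0.0845])), (array([226., 144.]), 0.6, array([0.3882, 0.3995])), (array([240., 170.]), 0.59, array([0.4232, 0.2638])), (array([257., 139.]), 0.47, array([0.4874, 0.4185])), (array([309., 249.]), 0.37, array([ 0.5794, -0.0762]))]
tab [ 0.6050346  -0.12043048  0.036     ]
r 0.1333 handle est deg off -y 29.9 tool-based 9.0 push F 0.1 Fxyz tool [-0.1 -1.  -1. ] z 0.1301 t 21.68 q [-0.19  0.24  0.28  2.04 -0.09  0.87  1.66]
```

View pics/lock.png

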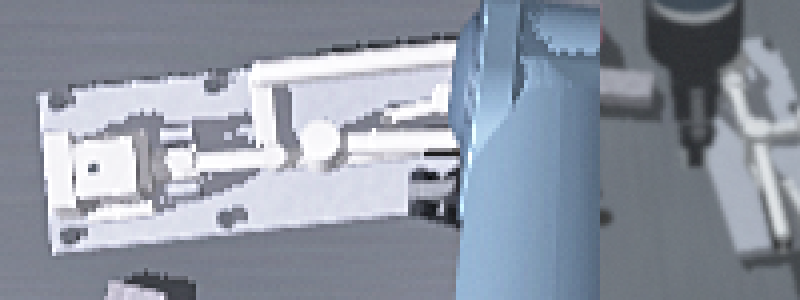

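Locked by itself: the handle lies along the clamp in the image, the jaw moved about 15 mm onto the block, and the fingers are clear. Next is the release tab.

```bash
python3 -c "
from f import *
a=W(CL,(-.015,-.170,.034));go(*a,96.1);print(a)"
```

```text
shift cm [-7.58 -5.33  9.61] turn z -9.0 yaw now 87.1 tilt [-0.001 -0.    -1.   ] F [ 0.1 -1.   1. ] clk 21.68 q7 1.66 open -0.0001
[ 0.57275816 -0.12892938  0.034     ]
```

```bash

python3 -m creep '-1.25 -0.9 0 0 0 0;-1.25 -0.9 0 0 0 0;-1.25 -0.9 0 0 0 0;-1.25 -0.9 0 0 0 0;-1.25 -0.9 0 0 0 0;-1.3 -0.85 0 0 0 0;0 0 0 0 0 -4.5;0 0 0 0 0 -4.5;0 0 0 0 0 0;0 0 0 0 0 0'
python3 -c "
from f import *
a=W(CL,(-.015,-.170,.034));go(*a,96.1)"
```

```text
clock: 22.52
tool_pos: [0.5728, -0.1291, 0.1304]
tcp_rot: [-0.052, 0.999, 0.0, -0.0]
force: [0.4, -0.2, -0.6]
opening: -0.0001
shift cm [-0.01  0.02  9.64] turn z -0.1 yaw now 96.0 tilt [-0.001  0.    -1.   ] F [ 0.4 -0.2 -0.6] clk 22.52 q7 1.93 open -0.0001
```

```bash

python3 -m creep '0 0 1.5 0 0 0;0 0 1.5 0 0 0;0 0 1.5 0 0 0;0 0 1.5 0 0 0;0 0 1.5 0 0 0;0 0 1.1 0 0 0;0 0 1 0 0 0;0 0 0 0 0 0'
python3 -m creep '-0.4 0 0 0 0 0;-0.4 0 0 0 0 0;-0.4 0 0 0 0 0;0 0 0 0 0 0'
cat > l.py <<'E'
from f import *
o=get_obs();M=Ro.from_quat(o["tcp_rot"]).as_matrix();d=o["tool_pos"][:2]-np.array(CL[:2]);c,s=np.cos(CL[2]),np.sin(CL[2])
print("clamp xy mm",np.round([c*d[0]+s*d[1],-s*d[0]+c*d[1]],4)*1e3,"z",o["tool_pos"][2].round(4),"F tool",(M.T@o["force"]).round(1))
E
python3 l.py
```

```text
clock: 23.18
tool_pos: [0.5711, -0.1286, 0.0325]
tcp_rot: [-0.053, 0.999, 0.0, -0.002]
force: [-0.4, 0.3, -0.1]
opening: -0.0001
clock: 23.52
tool_pos: [0.5874, -0.1276, 0.0361]
tcp_rot: [-0.054, 0.999, -0.0, 0.002]
force: [0.5, -0.3, -0.3]
opening: -0.0003
clamp xy mm [  -0.3 -170.3] z 0.0361 F tool [-0.5 -0.3  0.3]
```

```bash

python3 -m creep '-0.3 0 0 0 0 0;-0.2 0 0 0 0 0;0 0 0 0 0 0'
python3 l.py
python3 -m creep '-0.2 0 0 0 0 -1;-0.2 0 0 0 0 -1;0 0 0 0 0 0'
python3 l.py
python3 -m creep '-0.2 0 0 0 0 -1;-0.2 0 0 0 0 -1;0 0 0 0 0 0'
python3 l.py
```

```text
clock: 23.77
tool_pos: [0.5906, -0.1272, 0.0351]
tcp_rot: [-0.054, 0.999, -0.0, 0.001]
force: [0.1, 0.5, 0.7]
opening: 0.0002
clamp xy mm [   3.  -170.2] z 0.0351 F tool [-0.1  0.4 -0.7]
clock: 24.02
tool_pos: [0.5936, -0.1271, 0.0347]
tcp_rot: [-0.071, 0.997, -0.0, -0.0]
force: [-2.3, -0.3, 1.1]
opening: -0.0
clamp xy mm [   5.9 -170.4] z 0.0347 F tool [ 2.3  0.  -1.1]
clock: 24.27
tool_pos: [0.596, -0.1273, 0.0344]
tcp_rot: [-0.088, 0.996, -0.0, -0.002]
force: [-4.6, -1.8, 3.2]
opening: 0.0001
clamp xy mm [   8.3 -170.8] z 0.0344 F tool [ 4.9 -0.9 -3.1]
```

```bash

python3 -m creep '-0.2 0 -0.05 0 0 -1;-0.2 0 -0.05 0 0 -1;0 0 0 0 0 0'
python3 l.py
python3 -m creep '-0.2 0 -0.05 0 0 -1;-0.2 0 0 0 0 -1;0 0 0 0 0 0'
python3 l.py
python3 -m creep '-0.2 0 0 0 0 -1;-0.2 0 0 0 0 -1;0 0 0 0 0 0'
python3 l.py
```

```text
clock: 24.52
tool_pos: [0.5984, -0.1276, 0.0346]
tcp_rot: [-0.105, 0.994, -0.0, -0.003]
force: [-4.8, -2.8, 0.8]
opening: 0.0001
clamp xy mm [  10.6 -171.4] z 0.0346 F tool [ 5.3 -1.7 -0.7]
clock: 24.77
tool_pos: [0.6024, -0.1275, 0.0347]
tcp_rot: [-0.122, 0.992, -0.001, -0.003]
force: [-4.8, -4.4, -1.7]
opening: 0.0003
clamp xy mm [  14.6 -171.7] z 0.0347 F tool [ 5.7 -3.1  1.7]
clock: 25.02
tool_pos: [0.6077, -0.1261, 0.0352]
tcp_rot: [-0.139, 0.99, -0.001, -0.002]
force: [-0.9, -3.3, -1.3]
opening: 0.0002
clamp xy mm [  20.1 -170.9] z 0.0352 F tool [ 1.8 -3.   1.3]
```

```bash
cat > m.py <<'E'
from f import *
for n in("top","side"):
  p=snapshot(n)
  for q,z in(("handle_end",.044),("release_tab",.036),("jaw_face",.034),("block_mid",.0345)):
    r=[(np.round(r["xy"]),round(r["conf"],2),np.round(ray(p,r["xy"],z)[:2],4)) for r in finder.mark_of(p,q)]
    print(n,q,[x for x in r if np.hypot(*(x[2]-[.57,.04]))<.22])
E
python3 m.py;python3 l.py
```

```text
top handle_end [(array([310., 184.]), 0.72, array([ 0.5612, -0.0767]))]
top release_tab []
top jaw_face [(array([310., 184.]), 0.69, array([ 0.5647, -0.0764])), (array([222., 191.]), 0.57, array([0.548 , 0.1537]))]
top block_mid [(array([212., 188.]), 0.8, array([0.5544, 0.1809])), (array([246., 256.]), 0.72, array([0.3781, 0.0904]))]
side handle_end [(array([303., 246.]), 0.63, array([ 0.5632, -0.0742]))]
side release_tab [(array([330., 258.]), 0.63, array([ 0.6265, -0.1132])), (array([289., 185.]), 0.48, array([0.5611, 0.1755]))]
side jaw_face [(array([298., 211.]), 0.58, array([0.5728, 0.066 ])), (array([286., 192.]), 0.39, array([0.5495, 0.1476]))]
side block_mid [(array([231., 213.]), 0.53, array([0.3903, 0.0781])), (array([292., 183.]), 0.46, array([0.5702, 0.1863]))]
clamp xy mm [  22.1 -168.3] z 0.0362 F tool [ 2.9 -0.5  1.8]
```

```bash

python3 -m creep '-0.15 0 0 0 0 -1;0 0 0 0 0 0'
python3 l.py
python3 -m creep '-0.15 0 0 0 0 -1;0 0 0 0 0 0'
python3 l.py; python3 m.py | grep -E "handle|jaw"
```

```text
clock: 25.68
tool_pos: [0.6112, -0.123, 0.0363]
tcp_rot: [-0.15, 0.989, -0.0, 0.0]
force: [-1.7, -1.5, -0.8]
opening: 0.0001
clamp xy mm [  23.8 -168.2] z 0.0363 F tool [ 2.1 -0.9  0.8]
clock: 25.85
tool_pos: [0.6127, -0.1228, 0.0363]
tcp_rot: [-0.158, 0.987, -0.0, 0.0]
force: [-1.7, -2.6, -1.3]
opening: 0.0003
clamp xy mm [  25.3 -168.2] z 0.0363 F tool [ 2.5 -2.   1.3]
top handle_end [(array([294., 216.]), 0.52, array([ 0.4793, -0.0341]))]
top jaw_face [(array([224., 187.]), 0.52, array([0.5566, 0.1478]))]
side handle_end [(array([269., 236.]), 0.89, array([ 0.4827, -0.0293]))]
side jaw_face [(array([287., 196.]), 0.63, array([0.5493, 0.1299]))]
```

The handle has sprung open, with its end back at about (0.48, -0.03). I'll let the tab follow back, then lift away.

```bash

python3 -m creep '0.4 0 0 0 0 0;0.5 0 0 0 0 0;0.6 0 0 0 0 0;0.6 0 0 0 0 0;0.6 0 0 0 0 0;0.6 0 0 0 0 0;0.4 0 0 0 0 0;0 0 0 0 0 0'
python3 l.py
python3 -m creep '0 0 -1 0 0 0;0 0 -2 0 0 0;0 0 -3 0 0 0;0 0 -3 0 0 0;2.5 -1 -2 0 0 0;3 -2 0 0 0 0;3 -3 0 0 0 0;3 -3 0 0 0 0;2 -3 0 0 0 0;2 -3 0 0 0 0;0 -3 0 0 0 0;0 0 0 0 0 0;0 0 0 0 0 0'
python3 m.py
python3 - <<'E'
from f import *
t=snapshot("top");s=snapshot("side")
a=cv2.resize(t["image"][145:235,190:335],None,fx=3.3,fy=3.3,interpolation=3)[:297]
b=cv2.resize(s["image"][165:270,245:345],None,fx=2.82,fy=2.82,interpolation=3)
h=min(a.shape[0],b.shape[0]);cv2.imwrite("pics/end.png",np.hstack([a[:h],b[:h]])[:,:800,::-1])
E
```

```text
clock: 27.02
tool_pos: [0.5763, -0.1351, 0.0364]
tcp_rot: [-0.157, 0.988, -0.0, -0.0]
force: [-0.2, 0.2, 0.3]
opening: -0.0001
clamp xy mm [ -12.2 -176.5] z 0.0364 F tool [ 0.1  0.2 -0.3]
clock: 28.1
tool_pos: [0.4867, -0.3549, 0.1474]
tcp_rot: [-0.156, 0.988, -0.001, 0.001]
force: [0.6, -0.1, 0.4]
opening: 0.0
top handle_end [(array([294., 216.]), 0.53, array([ 0.4772, -0.032 ])), (array([328., 168.]), 0.19, array([ 0.6046, -0.1232]))]
top release_tab [(array([327., 168.]), 0.65, array([ 0.6086, -0.1208]))]
top jaw_face [(array([224., 190.]), 0.44, array([0.5507, 0.1493]))]
top block_mid [(array([212., 191.]), 0.72, array([0.5478, 0.1808])), (array([246., 256.]), 0.66, array([0.3766, 0.0891]))]
side handle_end [(array([270., 237.]), 0.58, array([ 0.4856, -0.0328]))]
side release_tab [(array([323., 260.]), 0.67, array([ 0.6071, -0.1182])), (array([299., 211.]), 0.62, array([0.5752, 0.0643])), (array([300., 224.]), 0.18, array([0.5688, 0.0108]))]
side jaw_face []
side block_mid [(array([229., 211.]), 0.53, array([0.3847, 0.0871]))]
```

View pics/end.png

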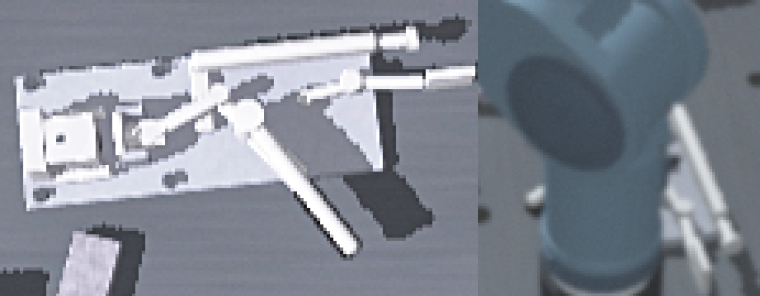

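The handle is open (about 56° off -y), the tab is back at (0.607, -0.120), and the block stands free. The gap to the jaw looks about 8 mm, so I'll measure it properly.

```bash
python3 -m creep '0 0 0 0 0 0;0 0 0 0 0 0;0 0 0 0 0 0;0 0 0 0 0 0'; python3 - <<'E'
from f import *
p=snapshot("top");g=cv2.cvtColor(p["image"],cv2.COLOR_RGB2GRAY).astype(np.float32)
# profiles along clamp y (mm) at given clamp x, height z
ys=np.arange(.090,.166,.002)
print("y  ",*[int(y*1e3) for y in ys])
for z in(.05,.057):
  for x in(-.012,-.006,0,.006,.012):
    uv=np.array([proj(p,W(CL,(x,y,z))) for y in ys],np.float32)
    print(z,x,*cv2.remap(g,uv[None,:,0],uv[None,:,1],1)[0].astype(int))
for q in("jaw_face",):
  for r in finder.mark_of(p,q): print(r["conf"],proj(p,W(CL,(0,.105,.034))),r["xy"])
E
```

```text
clock: 29.03
tool_pos: [0.4865, -0.3523, 0.1462]
tcp_rot: [-0.157, 0.988, 0.0, -0.0]
force: [0.2, 0.3, 0.1]
opening: -0.0001
y   90 92 94 96 98 100 102 104 106 108 110 112 114 116 118 120 122 124 126 128 130 132 134 136 138 140 142 144 146 148 150 152 154 156 158 160 162 164 166
0.05 -0.012 141 157 162 141 150 211 249 255 198 120 133 139 140 125 91 127 207 253 249 245 245 246 246 246 246 247 248 248 247 247 247 247 248 249 252 239 207 242 246
0.05 -0.006 155 157 160 152 141 173 255 255 170 121 131 139 140 100 72 122 229 250 246 246 244 244 244 244 245 245 245 245 246 248 247 246 246 248 253 191 156 254 247
0.05 0 222 213 171 174 141 196 255 253 233 162 126 134 139 107 88 129 255 250 246 244 243 243 243 244 244 245 251 211 156 118 129 205 252 251 252 183 195 253 247
0.05 0.006 148 148 145 135 115 219 255 255 246 141 129 134 135 130 112 171 250 249 245 243 244 244 244 243 243 244 248 241 230 224 236 246 249 248 246 214 236 249 245
0.05 0.012 110 99 97 98 127 232 250 255 215 116 128 131 132 131 117 149 207 252 246 243 243 244 244 244 244 245 245 245 247 246 246 246 246 246 243 236 238 2
[... 233 characters left out ...]
9 138 84 90 160 254 248 245 244 244 244 244 245 245 245 246 245 246 249 250 248 248 251 240 122 203 251 245
0.057 0 234 180 160 154 131 231 255 249 221 132 129 136 133 109 92 181 252 248 244 243 243 243 244 244 244 247 245 175 113 96 131 247 251 251 226 178 241 249 245
0.057 0.006 137 137 128 118 144 251 254 255 208 121 132 134 133 128 112 206 243 248 244 244 244 244 243 243 243 245 246 244 242 244 247 249 247 248 234 227 248 246 244
0.057 0.012 135 112 102 99 157 232 255 255 177 120 131 144 139 128 122 141 227 250 245 243 244 245 245 246 246 245 246 247 246 246 246 246 246 247 239 234 236 246 245
0.57 [225.16932287 186.75507573] [227.2, 186.2]
0.39 [225.16932287 186.75507573] [207.7, 253.5]
```

```bash
python3 -m creep '2 0 0 0 0 0;2 0 0 0 0 0;2 0 0 0 0 0;2 0 0 0 0 0;2 0 0 0 0 0;2 0 0 0 0 0;2 0 0 0 0 0;2 0 0 0 0 0;2 0 0 0 0 0;2 0 0 0 0 0;0 0 0 0 0 0;0 0 0 0 0 0'; python3 - <<'E'
from f import *
p=snapshot("side");save(p,"end2.png",(240,135,345,275),4)
E
```

```text
clock: 30.13
tool_pos: [0.2951, -0.4152, 0.1464]
tcp_rot: [-0.156, 0.988, -0.0, 0.0]
force: [0.2, 0.2, -0.6]
opening: -0.0002
```

View pics/end2.png

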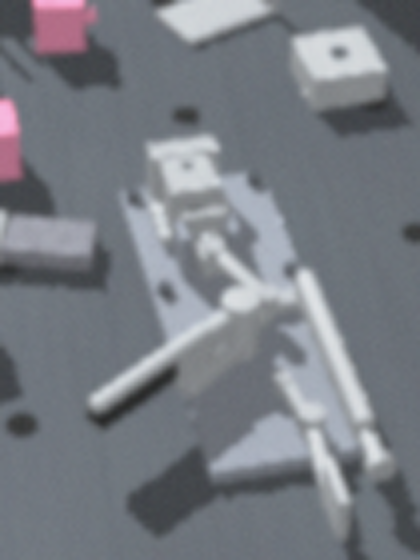

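The block stands upright against the anvil, at about (185,185) in the crop. The jaw has drawn back, the handle and lever are free, and the arm is clear, so I'm handing the job in.

```bash
python3 -c "
from cell import ticket
print(ticket.close_job())"
```

```text
the job is handed in; nothing more can be done
None
```

I finished the task and handed it in after about 30 s of the 72 s. There was no verdict.

**What I did:**
- **Block:** I picked the grey block with the pin, not the pink look-alikes. I set it down in the nest about 4 mm short of the anvil, after feeling for the anvil with the block, with the pin towards the moving jaw.
- **Handle:** I swung it shut with the fingers closed until the push force fell to zero and it snapped over. The push peaked at about 12 N, and at most about 14.5 N with friction included. The handle stayed shut after I backed off.
- **Release:** I pushed the release tab with about 6 N until the handle sprang open. Then I let the tab follow back and moved the arm away.

**Last checks:**
- **Block and jaw:** From the top view, the block's front face is at clamp y of about 120.5 mm and its back is at the anvil. The moving jaw is at about 107 mm, so the gap is about 13 mm.
- **Tab and arm:** The tab is back at its rest position, and the arm touches nothing.

**What I could not confirm:**
- **Pin:** I did not see directly that it is fully home. I infer it from the jaws locking on the block.
- **Handle:** It rests at about 56° open, where it started at about 70°. The measured jaw position still counts as open.
- **Block yaw:** In the side image the block's edges looked a few degrees off while I held it, but it went between the rails without contact.

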